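Snap the clip-on cover onto the block heater

ROBOT

A 7-joint arm with a two-finger parallel gripper is mounted at the origin on the work surface. World frame = base frame: x ahead of the robot, y to its left, z up, the work surface at z = 0. Lengths are in m, angles in degrees, forces in N, time in s.
With the tool pointing down it reaches from about 0.425 to 0.875 m from the base axis. Payload 4.7 kg.
Tool frame: the origin (TCP) lies on the mounting face of the last link; the fingertips stand 182 mm ahead of it and the grasp point (between the pads) lies 164 mm ahead of it; z points along the fingers, y is the line along which they close (so a half turn about z gives the same grasp; the last joint's range is limited). The gripper opens to 87 mm and grips with 3 to 60 N. Pads are 19 mm wide; open, the fingers measure 117 mm over their backs; the gripper's body (75 mm by 190 mm) begins 51 mm behind the grasp point.
Start: joints at [64.177, 18.392, -4.016, 83.108, 1.295, 78.541, -3.26], TCP at [0.291, -0.581, 0.405] pointing down, gripper open.
Joint ranges: [-163.93, 163.93], [-17.29, 119.83], [-79.2, 71.16], [3.27, 140.29], [-89.18, 269.18], [5.43, 117.66], [-154.24, 154.24]. Speed limits (degrees/s): [147.25, 147.25, 180, 180, 180, 180, 180].

INTERFACE

Orientations are given as [roll, pitch, yaw] about the fixed x, y, z axes, in that order (R = Rz(yaw) Ry(pitch) Rx(roll)).
In Python, from cell import env gives the robot as it stands.
- The arm moves only by the tool servo_tool, never from a script. Its argument "plan" is a list of rows, each an object with "xyz": the shift along the tool's x, y, z in cm, a list of three; "twist": the turn, a rotation vector about the tool's x, y, z in degrees, a list of three; "jaw": the closure, from 0 (fully open) to 1 (shut). In form: [{"xyz": [x, y, z], "twist": [wx, wy, wz], "jaw": jaw}, ...]. A call has 1 to 10 rows; each row is the pose to reach, as a shift and turn from the pose commanded when the call began, along the tool's axes at that moment; what a row does not reach only later rows make up. A row lasts 1/12 s, in which the tool goes at most 41.7 mm and 7.16 degrees, less where a joint would pass 70% of its speed; a pose out of reach is approached as far as the arm can. A call with a gripper value outside its range is refused whole. The fingers move at their own pace and stop on an object; "newtons" is the grip in N (left out, the last holds). Time passes only in rows, so rows that repeat a pose let the fingers close. It gives the time, the measured TCP pose, the force, the opening and the grip force at its end, in the units of the state.
- env.get_obs(): the state, without advancing time (a new reading comes with each control period).
- env.read_camera(name): name is "side" or "top"; returns a dict with "img" (400x640x3 uint8, red, green, blue), "camera_matrix" (3x3 intrinsics, pixels), "R" (3x3) and "t" (3): a world point X has camera coordinates R X + t. Camera axes: x right, y down, z forward; pixel columns grow to the right and rows downward; lengths in m; the calibration is good to about 2 mm. A picture is of the moment at which its call begins. There is no depth.
- env.sign_off(): hands the job in; it is judged then, once.
The state is a dict: "time_s": time; "qpos": joint angles; "joint_velocities": joint speeds; "effort": joint torques, N m; "tool_pos": TCP position; "tool_rot": TCP orientation; "force": force on the tool from outside, world axes, zero at the start; "wrist_torque": the same for the moment, N m; "grip_width": finger opening in m; "grasp_force": force on a finger pad.
Only numpy, scipy, OpenCV 4.12 (cv2) and the standard library are available. Lean on these libraries where they do the work, as an engineer would, in place of code of your own. Each camera call takes 0.05 s, during which the arm holds its last target. There are 200 camera calls.

TASK

Close the block heater for its warm-up: pick up the grey cover with the two steel clip arms by its handle, set it over the heater's flanged aluminium block with one arm at each long side of the flange, and press it straight down until both arms snap under the rim and it sits fully home. Do not throw it on or let it drop from a height, leave the smaller cover without clips where it lies, and let go at the end.

Things in the scene. Friction and masses are not known exactly. Their poses are not given: they have to be found in the camera images.
- clip_cover: Cover to fit, 0.28 kg. Origin at its centre, level with the arms' lower tips (it stands on them); z up. Grey block 100 (x) x 83 (y) x 24 mm, underside 43.5 mm above origin. Sprung (sliding outward) steel clip arms 40 mm wide at its +y and -y sides; hooks: flat top 33 mm above origin, inner edges at y +-35 mm, lead-in below opening to y +-49 mm. Half turn alike. Snaps at 8-15 N.
- cover_handle (a point): Centre of the clip cover's black bar handle, 84.5 mm above the cover's origin; same axes. The bar is 64 mm long along x, 16 mm wide along y (pinch it across y from above) and 34 mm tall, its foot on the block's top, 67.5 mm above the cover's origin.
- heater: Fixed white box 130 (x) x 140 (y) x 58 mm with an aluminium block with rows of dark wells on top (the neighbour with a plain steel plate is a stirrer). Origin: centre of underside, z up. The block's flange (rim): 90 along x, 80 along y, 8 thick, top 106 mm up, centred. The clip arms go over its +y and -y edges. Fully home, the cover's origin is 62.5 mm above the heater's.
- plain_cover: The other cover, to be left alone (loose): a grey block 84 (x) x 72 (y) x 24 mm lying flat on the bench, with the same black bar handle but no clip arms. Origin at the centre of its underside.
Things that resemble listed ones, but are neither listed nor needed, are in the scene too. Leave any pink look-alike of the clip_cover alone.

How it is judged (in metres and radians):
At the end, for the whole second after the job is handed in: The clip cover is at rest, level within 0.05 rad, its height within 2 mm of fully home on the flange (both hooks under the rim), its centre within 15 mm of the heater's, square to it within 0.2 rad either way round; the plain cover is within 30 mm of where it lay (z of clip_cover in the frame of heater between 0.0595 and 0.0645 m and horizontal distance between clip_cover and heater below 0.015 m and angle between the y axis of clip_cover and the y axis of heater, either way round below 0.2 rad and angle between clip_cover's own z axis and vertical below 0.05 rad and linear speed of clip_cover below 0.02 m/s and distance of plain_cover from where it was at the start of the episode below 0.03 m); the robot touches nothing.
It fails at once if the clip cover is thrown or dropped from a height (it moves faster than 0.6 m/s with nothing of the gripper touching it) (linear speed of clip_cover above 0.6 m/s and contact force between the fingers and clip_cover below 0.05 N).
It fails at once if the plain cover is moved by more than 30 mm (distance of plain_cover from where it was at the start of the episode above 0.03 m).
It also fails if it takes over 42 s, if anything falls off the work surface, if the arm or the gripper's body presses on something with over 40 N, if the wrist force passes 120 N, or if a joint passes its speed limit or range.

## Working session

There is one attempt and no reset: what is moved stays moved. The work goes in short steps, Python scripts to look and compute and a tool call to move; the robot and the scene stay as the last step left them, time stands still between calls to the robot, and variables do not carry over. Pictures are saved under pics/ and viewed, at most 10 in all, crops included, and the job is handed in when it is done.

Besides the shell and the picture viewer there is one more tool, called in YAML: its name, and indented under it one key for each argument. servo_tool: Moves the arm, as the interface text tells. Its arguments: {"type":"object","properties":{"plan":{"type":"array","items":{"type":"object","properties":{"xyz":{"type":"array","items":{"type":"number"}},"twist":{"type":"array","items":{"type":"number"}},"jaw":{"type":"number"}}}},"newtons":{"type":"number"}},"required":["plan"]}

```bash
mkdir -p pics; cat > h.py <<'E'
import numpy as np, cv2
from cell import env
def cam(n,save=None):
    c=env.read_camera(n)
    if save: cv2.imwrite(f'pics/{save}.png',c['img'][:,:,::-1])
    return c
def ray(c,p):
    d=np.linalg.inv(c['camera_matrix'])@np.array([p[0],p[1],1.])
    return -c['R'].T@c['t'], c['R'].T@d
def onz(c,p,z):
    o,d=ray(c,p); return o+d*(z-o[2])/d[2]
def proj(c,X):
    q=c['camera_matrix']@(c['R']@np.array(X)+c['t']); return q[:2]/q[2]
def tri(c1,p1,c2,p2):
    o1,d1=ray(c1,p1);o2,d2=ray(c2,p2)
    s=np.linalg.lstsq(np.c_[d1,-d2],o2-o1,rcond=None)[0]
    a,b=o1+s[0]*d1,o2+s[1]*d2
    return (a+b)/2,np.linalg.norm(a-b)
E
python3 - <<'E'
from h import *
for n in('top','side'):
    c=cam(n,n+'0'); print(n,-c['R'].T@c['t'],c['R'][2],c['camera_matrix'][0,0])
o=env.get_obs();print(o['time_s'],o['tool_pos'],o['tool_rot'],o['force'],o['grip_width'])
E
```

```text
top [0.24227961 0.03314081 1.36363207] [ 0.15439956  0.0140863  -0.98790807] 449.68796196107826
side [-0.0832591   0.62032674  0.94823362] [ 0.4661998  -0.47250101 -0.74793084] 429.17765384264766
0.1 [ 0.29121687 -0.58089543  0.40378982] [-1.79902899e+02  6.16702313e-03  2.66299023e+01] [-0.23454404 -0.4684406   0.16537538] 0.08734500501787132
```

View pics/top0.png

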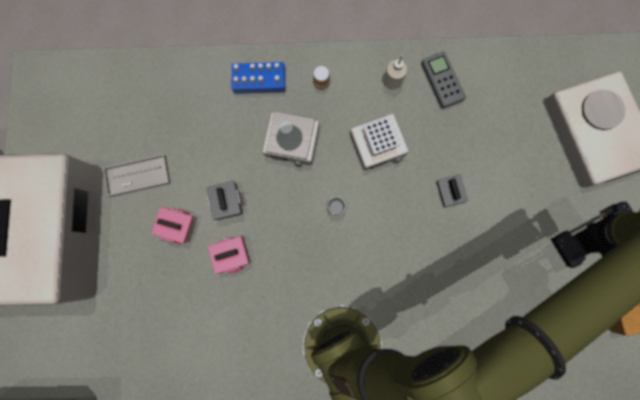

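View pics/side0.png

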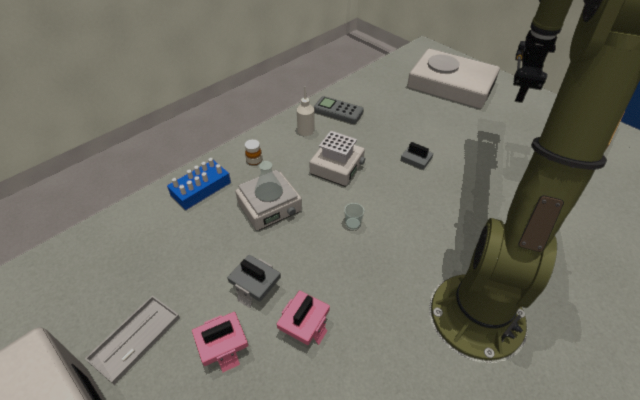

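The top view shows these candidates:
- **Grey cover with clips:** (224,200). Its steel clips make it the one described.
- **Pink look-alikes:** (173,225) and (228,255).
- **Plain cover:** (452,191), smaller and without clips.
- **Heater:** (380,140), with rows of wells.
- **Plain-plate stirrer or scale:** (291,137).

In the side view the clip cover is at (254,277) and the heater at (338,158). I'll confirm in one enlarged crop.

```bash
python3 - <<'E'
from h import *
T=cv2.imread('pics/top0.png');S=cv2.imread('pics/side0.png')
f=lambda I,x,y:cv2.resize(I[y-28:y+28,x-37:x+37],(396,300),interpolation=cv2.INTER_CUBIC)
cv2.imwrite('pics/crop.png',np.vstack([np.hstack([f(T,224,200),f(S,254,277)]),np.hstack([f(T,380,140),f(S,338,158)])]))
E
```

```text
(no output)
```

View pics/crop.png

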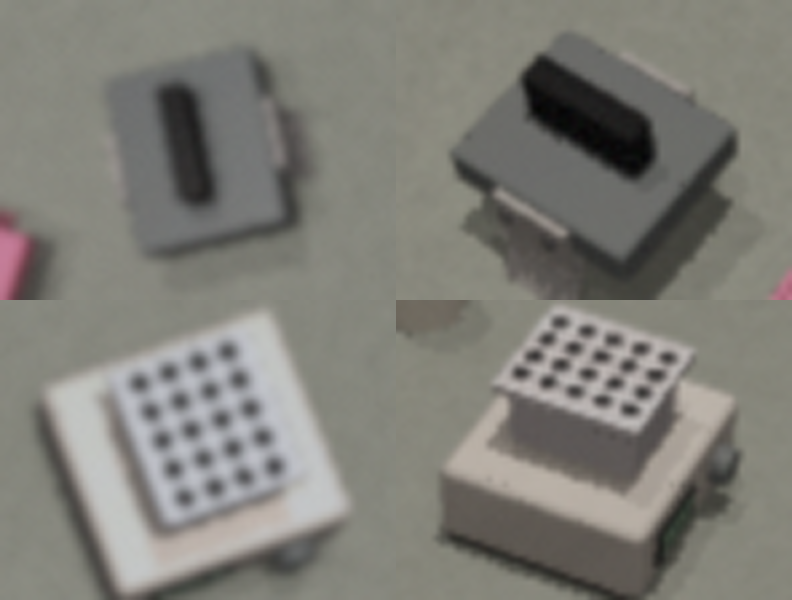

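The crop confirms it. The grey cover has steel clips on both sides of its bar handle, and the heater block has 5×4 wells, with the five along its long x axis. Next I'll measure both.

```bash
cat > m.py <<'E'
from h import *
def blob(c,x,y,r=22,up=8,thr=52):
    x,y=int(x),int(y)
    g=cv2.resize(c['img'][y-r:y+r,x-r:x+r].max(2),None,fx=up,fy=up,interpolation=cv2.INTER_CUBIC)
    return g,lambda u,v:((u+.5)/up-.5+x-r,(v+.5)/up-.5+y-r)
def handle(c,x,y,thr=52):
    g,f=blob(c,x,y); n,l,s,ce=cv2.connectedComponentsWithStats((g<thr).astype('uint8'))
    k=1+s[1:,4].argmax(); ct=cv2.findContours((l==k).astype('uint8'),0,2)[0][0]
    b=cv2.boxPoints(cv2.minAreaRect(ct)); b=b if np.hypot(*(b[1]-b[0]))>np.hypot(*(b[2]-b[1])) else np.roll(b,1,0)
    return f(*ce[k]),f(*((b[0]+b[3])/2)),f(*((b[1]+b[2])/2))
def wells(c,x,y,r=24):
    g,f=blob(c,x,y,r); a=cv2.adaptiveThreshold(g,255,0,1,41,22)
    n,l,s,ce=cv2.connectedComponentsWithStats(a)
    k=[i for i in range(1,n) if 60<s[i,4]<900]
    return np.array([f(*ce[i]) for i in k]),s[k,4]
E
python3 - <<'E'
from m import *
T=cam('top');S=cam('side')
h=[handle(T,224,200),handle(S,254,272)]
print(h); print('handle',tri(T,h[0][0],S,h[1][0]))
for c,k in((T,h[0]),(S,h[1])):
    a,b=onz(c,k[1],.09),onz(c,k[2],.09);d=b-a;print('yaw',np.degrees(np.arctan2(d[1],d[0])),np.linalg.norm(d))
wt,at=wells(T,381,135);ws,as_=wells(S,338,147);print(len(wt),wt.round(1).tolist(),at,'\n',len(ws),ws.round(1).tolist(),as_)
p=[handle(T,452,190),handle(S,418,152)];print('plain',tri(T,p[0][0],S,p[1][0]))
E
```

```text
[((np.float64(221.68571455140605), np.float64(198.1775312453504)), (np.float32(224.31413), np.float32(208.99564)), (np.float32(219.42905), np.float32(188.12299))), ((np.float64(252.62184560044273), np.float64(270.6594286109574)), (np.float32(264.7774), np.float32(277.944)), (np.float32(240.1969), np.float32(263.34933)))]
handle (array([0.43134376, 0.33639032, 0.07701507]), np.float64(0.0017865837378031378))
yaw 13.69151875964674 0.06267408725092145
yaw 12.679440269650247 0.07393080849062497
26 [[385.1, 121.1], [379.6, 123.1], [374.1, 125.1], [387.3, 126.4], [368.6, 127.1], [381.8, 128.5], [376.2, 130.4], [389.4, 131.8], [370.7, 132.4], [383.9, 133.8], [378.3, 135.8], [391.6, 137.2], [372.8, 137.7], [386.1, 139.3], [380.6, 141.2], [393.8, 142.6], [374.9, 143.1], [388.2, 144.5], [382.7, 146.5], [377.0, 148.5], [391.6, 148.5], [356.9, 149.0], [385.3, 150.7], [359.2, 156.3], [402.0, 155.5], [394.1, 158.1]] [432 436 420 451 449 413 430 452 436 424 423 451 434 421 415 448 445 404
 425 415 358  75 278 391  83 101] 
 30 [[352.9, 123.0], [331.2, 133.7], [336.3, 135.3], [328.9, 136.8], [341.2, 136.9], [333.7, 138.5], [346.3, 138.6], [326.4, 140.0], [338.9, 140.1], [351.4, 140.3], [355.1, 142.3], [331.4, 141.7], [344.0, 141.8], [323.9, 143.2], [336.4, 143.4], [349.1, 143.6], [328.9, 144.9], [341.4, 145.1], [334.0, 146.7], [346.6, 146.8], [322.0, 147.5], [351.2, 149.4], [339.1, 148.4], [344.2, 150.1], [330.7, 150.4], [336.4, 152.4], [348.0, 153.2], [341.6, 154.3], [360.9, 155.4], [354.0, 167.2]] [250 344 339 317 358 343 365 345 339 336 186 357 326 369 342 378 373 341
 378 336 487 795 369 380  70 234  69  80 135 623]
plain (array([ 0.44781851, -0.34629916,  0.03617951]), np.float64(0.001675841967550886))
```

```bash
python3 - <<'E'
from m import *
T=cam('top');S=cam('side')
t=[(385.1,121.1),(368.6,127.1),(377,148.5),(393.8,142.6)];s=[(331.2,133.7),(323.9,143.2),(344.2,150.1),(351.4,140.3)]
r=[tri(T,a,S,b) for a,b in zip(t,s)];P=np.array([x[0] for x in r]);print(P.round(4),[round(x[1],4) for x in r])
c=P.mean(0);print('heater block',c,np.hypot(*c[:2]))
d=P[0]+P[1]-P[2]-P[3];e=P[1]+P[2]-P[0]-P[3];print('yaw x',np.degrees(np.arctan2(d[1],d[0])),'yaw y-90',np.degrees(np.arctan2(-e[0],e[1])),np.linalg.norm(d)/2,np.linalg.norm(e)/2)
o=env.get_obs();print(o['time_s'],o['qpos'])
E
```

```text
[[ 0.6426 -0.1427  0.1022]
 [ 0.6257 -0.0942  0.1025]
 [ 0.5614 -0.1159  0.1024]
 [ 0.5777 -0.165   0.1021]] [np.float64(0.0013), np.float64(0.0014), np.float64(0.0014), np.float64(0.0014)]
heater block [ 0.60183935 -0.12947333  0.10231366] 0.6156085988831809
yaw x 18.7724321600565 yaw y-90 18.771696624125717 0.06822353897735893 0.05149307735912502
0.3 [64.17699747 18.41000961 -4.01537733 83.12753758  1.29350716 78.53803361
 -3.25936727]
```

```bash
cat > go.py <<'E'
from h import *
from scipy.spatial.transform import Rotation as Ro
def to(x,y,z,yaw,frm=None):
    o=env.get_obs(); p,R=(o['tool_pos'],Ro.from_euler('xyz',o['tool_rot'],degrees=True)) if frm is None else (frm[:3],Ro.from_euler('xyz',[180,0,frm[3]],degrees=True))
    print('xyz',(R.inv().apply(np.array([x,y,z])-p)*100).round(2),'twist',(R.inv()*Ro.from_euler('xyz',[180,0,yaw],degrees=True)).as_rotvec(degrees=True).round(1))
E
python3 - <<'E'
from go import *
to(.58,-.13,.40,20)
to(.4305,.335,.33,13.2,(.58,-.13,.40,20))
E
```

```text
xyz [ 46.02 -27.38   0.45] twist [-0.   0.   6.6]
xyz [  1.86 -48.81   7.  ] twist [-0.  -0.   6.8]
```

servo_tool:
  plan:
    - {"xyz":[46,-27.4,0.4],"twist":[0,0,6.6],"jaw":0}
    - {"xyz":[46,-27.4,0.4],"twist":[0,0,6.6],"jaw":0}
    - {"xyz":[46,-27.4,0.4],"twist":[0,0,6.6],"jaw":0}
    - {"xyz":[46,-27.4,0.4],"twist":[0,0,6.6],"jaw":0}
    - {"xyz":[46,-27.4,0.4],"twist":[0,0,6.6],"jaw":0}
    - {"xyz":[46,-27.4,0.4],"twist":[0,0,6.6],"jaw":0}
    - {"xyz":[46,-27.4,0.4],"twist":[0,0,6.6],"jaw":0}
    - {"xyz":[46,-27.4,0.4],"twist":[0,0,6.6],"jaw":0}
    - {"xyz":[46,-27.4,0.4],"twist":[0,0,6.6],"jaw":0}
    - {"xyz":[46,-27.4,0.4],"twist":[0,0,6.6],"jaw":0}

```text
time_s: 1.13
tool_pos: [0.5164, -0.2281, 0.4019]
tool_rot: [180.0, -0.0, 20.0]
force: [0.1, -0.0, -0.3]
grip_width: 0.087
grasp_force: 0.0
```

```bash
python3 -c "
from go import *
to(.58,-.13,.40,20);to(.4305,.335,.33,13.2);o=env.get_obs();print(o['time_s'],o['tool_pos'],o['tool_rot'],o['qpos'],o['joint_velocities'])"
```

```text
xyz [ 9.34 -7.04  0.19] twist [ 0. -0.  0.]
xyz [ 11.21 -55.85   7.16] twist [ 0.  -0.   6.8]
1.1333 [ 0.51636558 -0.2280897   0.40194019] [ 1.79958040e+02 -1.39624259e-02  2.00187635e+01] [ 38.27734914   9.03696413 -19.05470261  95.28407054   3.05172925
  76.148016   -51.268191  ] [-32.93937712   9.33684627 -20.82777036  -8.67458754   6.06064851
   0.58129757 -54.24132396]
```

servo_tool:
  plan:
    - {"xyz":[11.2,-55.9,7.0],"twist":[0,0,6.8],"jaw":0}
    - {"xyz":[11.2,-55.9,7.0],"twist":[0,0,6.8],"jaw":0}
    - {"xyz":[11.2,-55.9,7.0],"twist":[0,0,6.8],"jaw":0}
    - {"xyz":[11.2,-55.9,7.0],"twist":[0,0,6.8],"jaw":0}
    - {"xyz":[11.2,-55.9,7.0],"twist":[0,0,6.8],"jaw":0}
    - {"xyz":[11.2,-55.9,7.0],"twist":[0,0,6.8],"jaw":0}
    - {"xyz":[11.2,-55.9,7.0],"twist":[0,0,6.8],"jaw":0}
    - {"xyz":[11.2,-55.9,7.0],"twist":[0,0,6.8],"jaw":0}
    - {"xyz":[11.2,-55.9,7.0],"twist":[0,0,6.8],"jaw":0}
    - {"xyz":[11.2,-55.9,7.0],"twist":[0,0,6.8],"jaw":0}

```text
time_s: 1.97
tool_pos: [0.4523, 0.1807, 0.351]
tool_rot: [180.0, -0.1, 13.2]
force: [0.6, -1.0, -1.2]
grip_width: 0.0873
grasp_force: 0.0
```

```bash
python3 -c "
from go import *
to(.4305,.335,.33,13.2);o=env.get_obs();print(o['tool_pos'],o['tool_rot'],o['qpos'])"
```

```text
xyz [  1.4  -15.53   2.09] twist [ 0.  -0.1  0. ]
[0.4523297  0.18066183 0.35101188] [ 1.79951718e+02 -6.94467887e-02  1.32171112e+01] [  15.06415674    2.45121516  -40.51386251  108.57098242    1.76565238
   69.51623378 -102.82313523]
```

servo_tool:
  plan:
    - {"xyz":[1.2,-15.2,2.0],"twist":[0,0,0],"jaw":0}
    - {"xyz":[1.2,-15.2,2.0],"twist":[0,0,0],"jaw":0}
    - {"xyz":[1.2,-15.2,2.0],"twist":[0,0,0],"jaw":0}
    - {"xyz":[1.2,-15.2,2.0],"twist":[0,0,0],"jaw":0}
    - {"xyz":[1.2,-15.2,2.0],"twist":[0,0,0],"jaw":0}
    - {"xyz":[1.2,-15.2,2.0],"twist":[0,0,0],"jaw":0}

```text
time_s: 2.47
tool_pos: [0.429, 0.3312, 0.3305]
tool_rot: [-180.0, 0.1, 13.5]
force: [0.3, -0.9, -0.5]
grip_width: 0.0874
grasp_force: 0.0
```

```bash
python3 -c "
from go import *
c=cam('side');cv2.imwrite('pics/s1.png',cv2.resize(c['img'][190:330,160:350,::-1],None,fx=4,fy=4,interpolation=2))
o=env.get_obs();p=o['tool_pos'];print(p,o['tool_rot'],o['qpos']);to(.4305,.335,.253,13.2);print(proj(c,[p[0],p[1],p[2]-.182]),proj(c,[.4305,.335,.1015]))"
```

```text
[0.42994753 0.32954032 0.33055408] [1.79966682e+02 4.08632301e-02 1.32983762e+01] [   1.760773     12.88904734  -46.9702434   102.77200693   10.08673442
   68.70962479 -124.88543382]
xyz [ 0.18 -0.52  7.75] twist [0.  0.  0.1]
[251.53203843 251.78504438] [251.79295527 264.68196321]
```

View pics/s1.png

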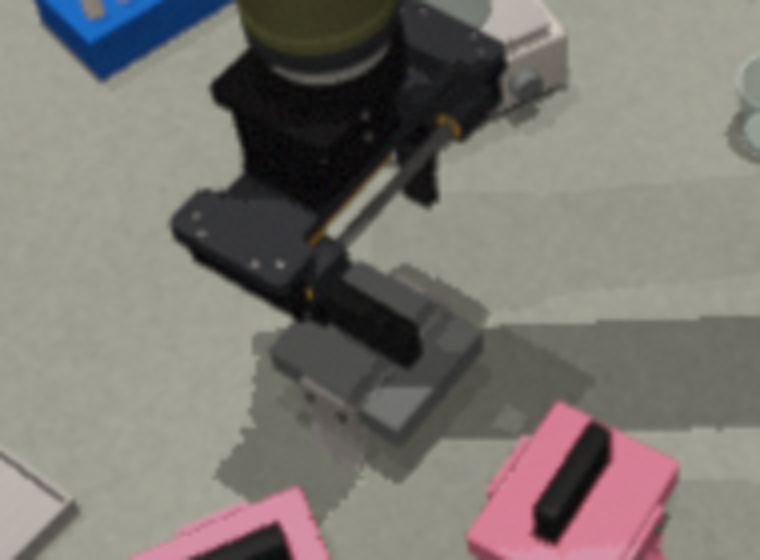

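The gripper is over the bar, with one finger on each side of the handle (crop about (330,300)). I'm descending and closing.

servo_tool:
  plan:
    - {"xyz":[0.1,-0.4,2.5],"twist":[0,0,0],"jaw":0}
    - {"xyz":[0.1,-0.4,5.0],"twist":[0,0,0],"jaw":0}
    - {"xyz":[0.1,-0.4,6.5],"twist":[0,0,0],"jaw":0}
    - {"xyz":[0.1,-0.4,7.4],"twist":[0,0,0],"jaw":0}
    - {"xyz":[0.1,-0.4,7.6],"twist":[0,0,0],"jaw":0}
    - {"xyz":[0.1,-0.4,7.7],"twist":[0,0,0],"jaw":0.6}
    - {"xyz":[0.1,-0.4,7.7],"twist":[0,0,0],"jaw":1}
    - {"xyz":[0.1,-0.4,7.7],"twist":[0,0,0],"jaw":1}
    - {"xyz":[0.1,-0.4,7.7],"twist":[0,0,0],"jaw":1}
    - {"xyz":[0.1,-0.4,7.7],"twist":[0,0,0],"jaw":1}
  newtons: 30

```text
time_s: 3.35
tool_pos: [0.4304, 0.3338, 0.2546]
tool_rot: [-180.0, -0.1, 13.2]
force: [-1.4, 0.0, 0.2]
grip_width: 0.0615
grasp_force: 0.0
```

servo_tool:
  plan:
    - {"xyz":[0,0,0],"twist":[0,0,0],"jaw":1}
    - {"xyz":[0,0,0],"twist":[0,0,0],"jaw":1}
    - {"xyz":[0,0,0],"twist":[0,0,0],"jaw":1}
    - {"xyz":[0,0,0],"twist":[0,0,0],"jaw":1}
    - {"xyz":[0,0,0],"twist":[0,0,0],"jaw":1}
  newtons: 50

```text
time_s: 3.77
tool_pos: [0.4301, 0.3337, 0.2538]
tool_rot: [180.0, 0.0, 13.2]
force: [-0.3, 0.7, -0.1]
grip_width: 0.0284
grasp_force: 0.0
```

servo_tool:
  plan:
    - {"xyz":[0,0,0],"twist":[0,0,0],"jaw":1}
    - {"xyz":[0,0,0],"twist":[0,0,0],"jaw":1}
    - {"xyz":[0,0,0],"twist":[0,0,0],"jaw":1}
    - {"xyz":[0,0,0],"twist":[0,0,0],"jaw":1}
    - {"xyz":[0,0,0],"twist":[0,0,0],"jaw":1}
    - {"xyz":[0,0,0],"twist":[0,0,0],"jaw":1}
  newtons: 50

```text
time_s: 4.27
tool_pos: [0.4301, 0.3338, 0.2538]
tool_rot: [-180.0, -0.0, 13.2]
force: [-0.7, 1.5, -0.7]
grip_width: 0.0155
grasp_force: 50.0
```

servo_tool:
  plan:
    - {"xyz":[0,0,-2],"twist":[0,0,0],"jaw":1}
    - {"xyz":[0,0,-4.5],"twist":[0,0,0],"jaw":1}
    - {"xyz":[0,0,-7],"twist":[0,0,0],"jaw":1}
    - {"xyz":[0,0,-9],"twist":[0,0,0],"jaw":1}
    - {"xyz":[0,0,-11],"twist":[0,0,0],"jaw":1}
    - {"xyz":[0,0,-13],"twist":[0,0,0],"jaw":1}
    - {"xyz":[0,0,-15],"twist":[0,0,0],"jaw":1}
    - {"xyz":[0,0,-17],"twist":[0,0,0],"jaw":1}
    - {"xyz":[0,0,-17],"twist":[0,0,0],"jaw":1}

```text
time_s: 5.02
tool_pos: [0.4307, 0.3342, 0.4272]
tool_rot: [-179.9, -0.3, 13.2]
force: [0.4, -0.6, -2.8]
grip_width: 0.0154
grasp_force: 50.0
```

```bash
python3 -c "
from go import *
c=cam('side','s2')
o=env.get_obs();p=o['tool_pos'];print(o['time_s'],p,o['tool_rot'],o['qpos'],o['force']);to(.55,.10,.42,18.8);to(.602,-.129,.42,18.8)"
```

```text
5.0667 [0.4304079  0.33382045 0.42497103] [-1.79984709e+02 -1.65097236e-01  1.32078468e+01] [   3.06999485    8.87099357  -47.90160948   95.22946557    6.77434233
   78.72430317 -122.59385482] [-1.78302905  0.76859123 -2.90848566]
xyz [ 6.3  25.5   0.51] twist [-0.  -0.2 -5.6]
xyz [ 6.13 48.98  0.5 ] twist [-0.  -0.2 -5.6]
```

View pics/s2.png

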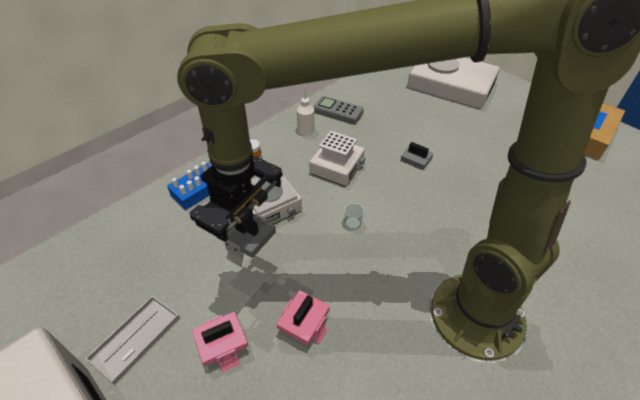

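The cover is held, level and clear of the bench at side (250,235). The wrist reads 2.8 N, which matches 0.28 kg. Moving to the heater, kept high and inside the flask.

servo_tool:
  plan:
    - {"xyz":[0,1,-3],"twist":[0,0,0],"jaw":1}
    - {"xyz":[0.5,4,-5.5],"twist":[0,0,0],"jaw":1}
    - {"xyz":[1,8,-6.5],"twist":[0,0,-1],"jaw":1}
    - {"xyz":[1.5,12,-6.5],"twist":[0,0,-2],"jaw":1}
    - {"xyz":[1.5,16,-6.5],"twist":[0,0,-3],"jaw":1}
    - {"xyz":[1.5,20,-6.5],"twist":[0,0,-4],"jaw":1}
    - {"xyz":[1.5,24,-6.5],"twist":[0,0,-5],"jaw":1}
    - {"xyz":[2.5,28,-6.5],"twist":[0,0,-5.6],"jaw":1}
    - {"xyz":[3.2,32,-6.5],"twist":[0,0,-5.6],"jaw":1}
    - {"xyz":[4,36,-6.5],"twist":[0,0,-5.6],"jaw":1}

```text
time_s: 5.9
tool_pos: [0.5514, -0.0099, 0.4865]
tool_rot: [-180.0, 0.2, 18.8]
force: [0.6, -0.4, -2.8]
grip_width: 0.0151
grasp_force: 50.0
```

servo_tool:
  plan:
    - {"xyz":[0,2,0],"twist":[0,0,0],"jaw":1}
    - {"xyz":[0,4,0],"twist":[0,0,0],"jaw":1}
    - {"xyz":[0,5,0],"twist":[0,0,0],"jaw":1}
    - {"xyz":[0,5,0],"twist":[0,0,0],"jaw":1}

```text
time_s: 6.23
tool_pos: [0.5678, -0.0582, 0.4863]
tool_rot: [-180.0, 0.2, 18.6]
force: [-0.5, -0.4, -2.8]
grip_width: 0.0159
grasp_force: 50.0
```

```bash
python3 -c "
from go import *
o=env.get_obs();p=o['tool_pos'];print(o['time_s'],p,o['tool_rot'],o['qpos'],o['force']);to(.602,-.129,.39,18.8)"
```

```text
6.2333 [ 0.56782551 -0.05817893  0.48629067] [-179.9573673     0.21738008   18.5645748 ] [ 28.59001641   9.01265995 -28.74704917  86.33645244   4.36088678
  85.97847452 -71.61647442] [-0.48381649 -0.35153088 -2.76058791]
xyz [1.02 7.81 9.62] twist [-0.   0.2 -0.2]
```

servo_tool:
  plan:
    - {"xyz":[0.5,4,1],"twist":[0,0,0],"jaw":1}
    - {"xyz":[1,7,3],"twist":[0,0,0],"jaw":1}
    - {"xyz":[1,7.8,5.5],"twist":[0,0,0],"jaw":1}
    - {"xyz":[1,7.8,8],"twist":[0,0,0],"jaw":1}
    - {"xyz":[1,7.8,9.6],"twist":[0,0,0],"jaw":1}
    - {"xyz":[1,7.8,9.6],"twist":[0,0,0],"jaw":1}
    - {"xyz":[1,7.8,9.6],"twist":[0,0,0],"jaw":1}

```text
time_s: 6.82
tool_pos: [0.6019, -0.1238, 0.3918]
tool_rot: [-179.9, 0.1, 19.0]
force: [0.7, 0.0, -2.5]
grip_width: 0.0161
grasp_force: 50.0
```

```bash
python3 -c "
from go import *
c=cam('side');d=cam('top')
f=lambda I:cv2.resize(I[:,:,::-1],(400,500),interpolation=2)
cv2.imwrite('pics/s3.png',np.hstack([f(c['img'][85:185,295:375]),f(d['img'][90:190,340:420])]))
o=env.get_obs();p=o['tool_pos'];print(o['time_s'],p,o['tool_rot'],o['force']);to(.602,-.129,.39,18.8)"
```

```text
6.9167 [ 0.60262367 -0.12426627  0.39439019] [ 1.79944792e+02 -1.14211559e-01  1.89300461e+01] [-0.65976286 -0.36428692 -2.50969375]
xyz [-0.21  0.43  0.44] twist [ 0.1 -0.1  0.1]
```

View pics/s3.png

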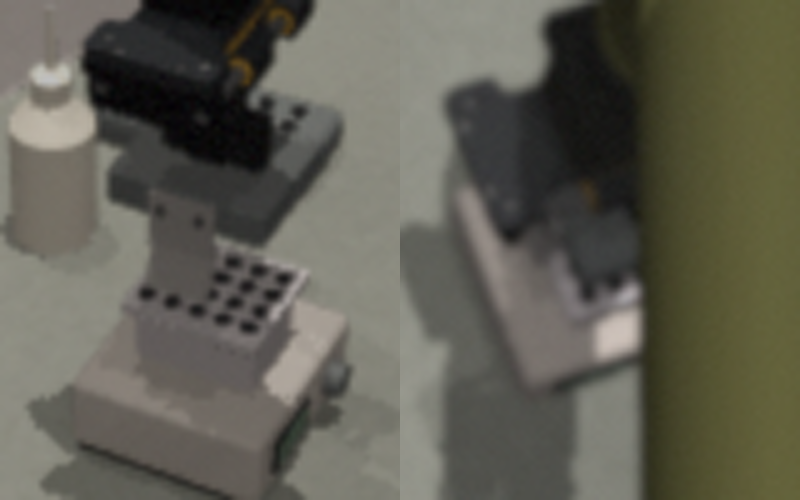

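```bash
python3 -c "
from go import *
c=cam('side');o=env.get_obs();p=o['tool_pos'];print(p)
R=Ro.from_euler('xyz',[180,0,18.8],degrees=True)
z=p[2]-.2538
for q in [(150,290),(206,304)]:
    w=onz(c,(295+q[0]/5-.5,85+q[1]/5-.5),z);print('arm corner',w.round(4),(R.inv().apply(w-p)*1000).round(1))
for q in [(150,188),(214,205)]:
    w=onz(c,(295+q[0]/5-.5,85+q[1]/5-.5),z+.0435);print('arm at block underside',w.round(4),(R.inv().apply(w-p)*1000).round(1))
"
```

```text
[ 0.60270411 -0.12452552  0.39477589]
arm corner [ 0.5938 -0.0655  0.141 ] [ 10.6 -58.7 253.8]
arm corner [ 0.5627 -0.0801  0.141 ] [-23.5 -54.9 253.8]
arm at block underside [ 0.6218 -0.0921  0.1845] [ 28.5 -24.5 210.3]
arm at block underside [ 0.5853 -0.1076  0.1845] [-11.  -21.6 210.3]
```

servo_tool:
  plan:
    - {"xyz":[-0.1,0.4,0.8],"twist":[0,0,0],"jaw":1}
    - {"xyz":[-0.1,0.5,2],"twist":[0,0,0],"jaw":1}
    - {"xyz":[-0.1,0.5,3],"twist":[0,0,0],"jaw":1}
    - {"xyz":[-0.1,0.5,3.8],"twist":[0,0,0],"jaw":1}
    - {"xyz":[-0.1,0.5,4],"twist":[0,0,0],"jaw":1}
    - {"xyz":[-0.1,0.5,4],"twist":[0,0,0],"jaw":1}
    - {"xyz":[-0.1,0.5,4],"twist":[0,0,0],"jaw":1}
  newtons: 60

```text
time_s: 7.55
tool_pos: [0.603, -0.1305, 0.3527]
tool_rot: [-180.0, 0.0, 18.8]
force: [-0.8, 0.3, -1.8]
grip_width: 0.0153
grasp_force: 60.0
```

```bash
python3 -c "
from go import *
c=cam('side')
f=lambda I:cv2.resize(I[:,:,::-1],(480,600),interpolation=2)
cv2.imwrite('pics/s4.png',f(c['img'][95:195,295:375]))
o=env.get_obs();p=o['tool_pos'];print(o['time_s'],p,o['tool_rot'],o['force']);to(.602,-.129,.316,18.8)"
```

```text
7.6 [ 0.60311624 -0.13052865  0.3531366 ] [ 1.79986869e+02 -2.95674076e-02  1.88412377e+01] [-0.3825058   0.1285915  -3.28536438]
xyz [-0.06 -0.18  3.71] twist [ 0. -0.  0.]
```

View pics/s4.png

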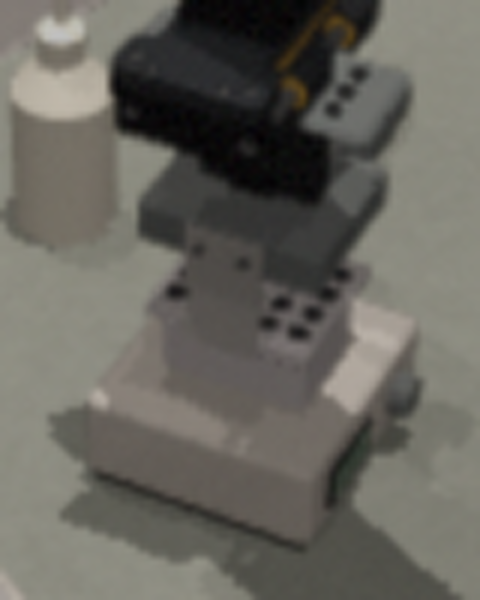

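The +y arm (crop x 190–262) hangs outside the flange edge (crop 150–318), roughly centred and with no contact force. Pressing straight down.

servo_tool:
  plan:
    - {"xyz":[0,-0.1,0.6],"twist":[0,0,0],"jaw":1}
    - {"xyz":[0,-0.1,1.2],"twist":[0,0,0],"jaw":1}
    - {"xyz":[0,-0.1,1.7],"twist":[0,0,0],"jaw":1}
    - {"xyz":[0,-0.1,2.1],"twist":[0,0,0],"jaw":1}
    - {"xyz":[0,-0.1,2.4],"twist":[0,0,0],"jaw":1}
    - {"xyz":[0,-0.1,2.7],"twist":[0,0,0],"jaw":1}
    - {"xyz":[0,-0.1,2.9],"twist":[0,0,0],"jaw":1}

```text
time_s: 8.18
tool_pos: [0.6028, -0.1293, 0.3239]
tool_rot: [180.0, -0.1, 18.9]
force: [0.2, 1.4, 0.4]
grip_width: 0.0157
grasp_force: 60.0
```

servo_tool:
  plan:
    - {"xyz":[0,0,0.2],"twist":[0,0,0],"jaw":1}
    - {"xyz":[0,0,0.4],"twist":[0,0,0],"jaw":1}
    - {"xyz":[0,0,0.6],"twist":[0,0,0],"jaw":1}
    - {"xyz":[0,0,0.6],"twist":[0,0,0],"jaw":1}

```text
time_s: 8.52
tool_pos: [0.6023, -0.1294, 0.317]
tool_rot: [-179.9, 0.1, 18.8]
force: [-0.4, 1.9, -1.8]
grip_width: 0.0152
grasp_force: 60.0
```

servo_tool:
  plan:
    - {"xyz":[0,0,0.1],"twist":[0,0,0],"jaw":1}
    - {"xyz":[0,0,0.2],"twist":[0,0,0],"jaw":1}
    - {"xyz":[0,0,0.3],"twist":[0,0,0],"jaw":1}
    - {"xyz":[0,0,0.3],"twist":[0,0,0],"jaw":1}

```text
time_s: 8.85
tool_pos: [0.6021, -0.1293, 0.3168]
tool_rot: [-180.0, 0.1, 18.8]
force: [-7.1, 3.6, 10.1]
grip_width: 0.0157
grasp_force: 60.0
```

servo_tool:
  plan:
    - {"xyz":[0,0,0.15],"twist":[0,0,0],"jaw":1}
    - {"xyz":[0,0,0.3],"twist":[0,0,0],"jaw":1}
    - {"xyz":[0,0,0.3],"twist":[0,0,0],"jaw":1}

```text
time_s: 9.1
tool_pos: [0.602, -0.1291, 0.3167]
tool_rot: [179.9, 0.1, 18.8]
force: [-13.2, 5.3, 24.7]
grip_width: 0.0154
grasp_force: 60.0
```

```bash
python3 -c "
from go import *
c=cam('side')
cv2.imwrite('pics/s5.png',cv2.resize(c['img'][95:195,295:375,::-1],(480,600),interpolation=2))
o=env.get_obs();print(o['time_s'],o['tool_pos'],o['tool_rot'],o['force'],o['wrist_torque'])"
```

```text
9.15 [ 0.60204953 -0.1290612   0.31673834] [1.79941535e+02 7.43944137e-02 1.88368206e+01] [-13.65805659   4.33462996  25.17081059] [ 1.0780699   2.82778368 -0.01158285]
```

View pics/s5.png

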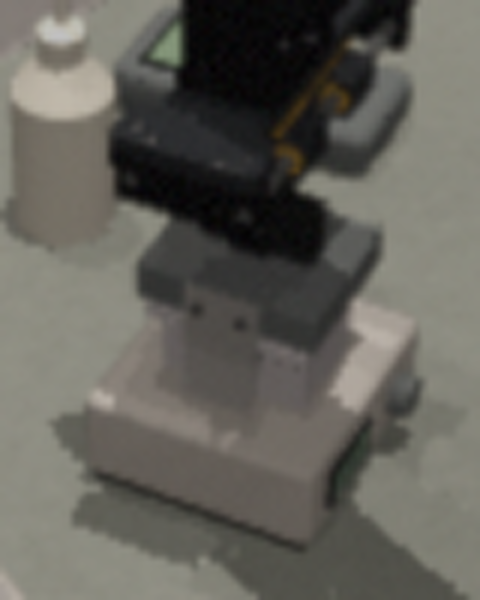

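The cover is flush on the flange, hiding the wells, and stays put at 25 N. I'm easing off and tugging lightly to confirm the snap before letting go.

servo_tool:
  plan:
    - {"xyz":[0,0,-0.3],"twist":[0,0,0],"jaw":1}
    - {"xyz":[0,0,-0.6],"twist":[0,0,0],"jaw":1}
    - {"xyz":[0,0,-0.8],"twist":[0,0,0],"jaw":1}
    - {"xyz":[0,0,-0.8],"twist":[0,0,0],"jaw":1}

```text
time_s: 9.48
tool_pos: [0.6024, -0.1297, 0.3191]
tool_rot: [-180.0, 0.1, 18.8]
force: [-0.6, 3.1, -0.6]
grip_width: 0.0155
grasp_force: 60.0
```

servo_tool:
  plan:
    - {"xyz":[0,0,-0.15],"twist":[0,0,0],"jaw":1}
    - {"xyz":[0,0,-0.3],"twist":[0,0,0],"jaw":1}
    - {"xyz":[0,0,-0.3],"twist":[0,0,0],"jaw":1}

```text
time_s: 9.73
tool_pos: [0.6022, -0.1298, 0.3195]
tool_rot: [-179.9, 0.1, 18.8]
force: [3.9, 0.9, -23.0]
grip_width: 0.0157
grasp_force: 60.0
```

A 23 N pull moves it less than 0.5 mm, so both hooks hold. Seating it again, then opening and retreating.

servo_tool:
  plan:
    - {"xyz":[0,0,0.3],"twist":[0,0,0],"jaw":1}
    - {"xyz":[0,0,0.6],"twist":[0,0,0],"jaw":1}
    - {"xyz":[0,0,0.8],"twist":[0,0,0],"jaw":1}
    - {"xyz":[0,0,0.8],"twist":[0,0,0],"jaw":1}

```text
time_s: 10.07
tool_pos: [0.6028, -0.1296, 0.3169]
tool_rot: [179.9, -0.0, 18.8]
force: [-3.4, 2.4, 1.9]
grip_width: 0.0158
grasp_force: 60.0
```

servo_tool:
  plan:
    - {"xyz":[0,0,-0.1],"twist":[0,0,0],"jaw":1}
    - {"xyz":[0,0,-0.1],"twist":[0,0,0],"jaw":0.5}
    - {"xyz":[0,0,-0.1],"twist":[0,0,0],"jaw":0.3}
    - {"xyz":[0,0,-0.1],"twist":[0,0,0],"jaw":0.3}
    - {"xyz":[0,0,-0.1],"twist":[0,0,0],"jaw":0.3}
    - {"xyz":[0,0,-0.1],"twist":[0,0,0],"jaw":0.3}
    - {"xyz":[0,0,-0.1],"twist":[0,0,0],"jaw":0.3}

```text
time_s: 10.65
tool_pos: [0.6027, -0.13, 0.3161]
tool_rot: [180.0, -0.0, 18.8]
force: [0.3, 0.3, -0.3]
grip_width: 0.0476
grasp_force: 0.0
```

servo_tool:
  plan:
    - {"xyz":[0,0,-1],"twist":[0,0,0],"jaw":0.2}
    - {"xyz":[0,0,-3],"twist":[0,0,0],"jaw":0.2}
    - {"xyz":[0,0,-6],"twist":[0,0,0],"jaw":0.2}
    - {"xyz":[0,0,-9],"twist":[0,0,0],"jaw":0.2}
    - {"xyz":[0,0,-12],"twist":[0,0,0],"jaw":0.2}
    - {"xyz":[0,0,-14],"twist":[0,0,0],"jaw":0.2}
    - {"xyz":[0,0,-14],"twist":[0,0,0],"jaw":0.2}
    - {"xyz":[0,0,-14],"twist":[0,0,0],"jaw":0.2}

```text
time_s: 11.32
tool_pos: [0.6028, -0.1295, 0.458]
tool_rot: [179.9, -0.2, 18.8]
force: [0.0, 0.6, -1.5]
grip_width: 0.0698
grasp_force: 0.0
```

```bash
python3 -c "
from go import *
c=cam('side')
cv2.imwrite('pics/s6.png',cv2.resize(c['img'][80:200,290:450,::-1],(800,600),interpolation=2))
o=env.get_obs();print(o['time_s'],o['tool_pos'],o['force'])"
```

```text
11.3667 [ 0.60249026 -0.12961327  0.45618884] [-0.316235    0.6610128  -0.40662919]
```

View pics/s6.png

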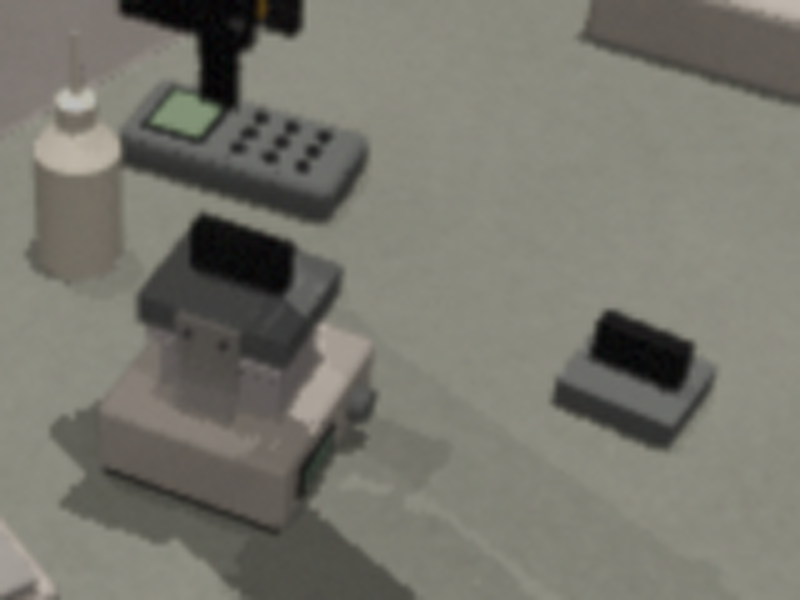

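The cover sits level and home on the heater (crop (240,290)), the plain cover is undisturbed at (635,375), and the gripper is clear. I'll check the centring once, then hand in.

```bash
python3 -c "
from m import *
S=cam('side');h=handle(S,338,131)
w=onz(S,h[0],.147);d=w-np.array([.602,-.129,.147]);print(h[0],w,np.hypot(*d[:2]))
if np.hypot(*d[:2])<.011: print(env.sign_off())
"
```

```text
(np.float64(337.6364827373613), np.float64(131.02624683626453)) [ 0.59914826 -0.12522843  0.147     ] 0.004728337267789197
the job is handed in; nothing more can be done
None
```

The clip cover is snapped home on the heater: it took a 23 N pull without lifting off, and its handle measured about 5 mm from the heater's centre. The gripper is open and clear, the plain cover was left where it lay, and I handed the job in at about 11.4 s; the hand-in returned no verdict.

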